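Lay a vacuum pack label up and read its code

ROBOT

A 6-joint arm with a two-finger parallel gripper is mounted at the origin on the work surface. World frame = base frame: x ahead of the robot, y to its left, z up, the work surface at z = 0. Lengths are in mm, angles in rad, forces in N, time in s.
With the tool pointing down it reaches from about 250 to 800 mm from the base axis. Payload 3.9 kg.
Tool frame: the origin (TCP) lies between the finger pads; the fingertips stand 25 mm ahead of it and the grasp point (between the pads) lies 6 mm ahead of it (ctrl.finger_overhang is the distance from the TCP to the fingertips, in mm); x points along the fingers, y is the direction in which the jaws open and shut, and the axes are right-handed (so a half turn about x gives the same grasp; the last joint's range is limited). The gripper opens to 85 mm and grips with 20 to 120 N. Pads are 22 mm wide; open, the fingers measure 114 mm over their backs; the gripper's body (76 mm by 85 mm) begins 54 mm behind the grasp point. The pads swing forward as they close: fully open they stand 13 mm farther back than shut.
Start: joints at [1.318, 0.26, -0.138, 1.173, 0, 1.571], TCP at [131.307, 508.305, 256.304] pointing down, gripper open.
Joint ranges: [-2.78, 2.78], [-0.83, 1.72], [-1.28, 1.37], [-1.9, 2.12], [-1.57, 1.48], [-3.14, 3.14]. Speed limits (rad/s): [2.57, 2.57, 3.14, 3.14, 3.14, 3.14].

INTERFACE

Orientations are given as a 3x3 rotation matrix whose columns are the frame's x, y, z axes.
In Python, from workcell import ctrl gives the robot as it stands.
- The arm moves only by the tool carry_out, never from a script. Its argument "moves" is a list of rows, each an object with "offset": the shift along the world's x, y, z in m, a list of three; "twist": the turn, a rotation vector about the world's x, y, z in rad, a list of three. A call has 1 to 12 rows; each row shifts and turns the commanded pose from where the row before left it; what a row does not reach is not made up. A row lasts 1/8 s, in which the tool goes at most 62.5 mm and 10.7 degrees, less where a joint would pass 70% of its speed; a pose out of reach is approached as far as the arm can. A call with a gripper value outside its range is refused whole. "grip" is the opening, from 0 (shut) to 1 (fully open), set as the call begins (left out, the last holds). The fingers move at their own pace and stop on an object; the grip force is fixed at half the most. Time passes only in rows, so rows that do not move let the fingers close. It gives the time, the measured TCP pose, the force and the opening at its end, in the units of the state.
- ctrl.get_state(): the state, without advancing time (a new reading comes with each control period).
- ctrl.capture(name): name is "scene" or "top" or "wrist"; returns a dict with "image" (480x640x3 uint8, red, green, blue), "fx", "fy", "cx", "cy" (pixels), "rvec" (rotation vector, rad) and "tvec" (3), from world to camera coordinates, as OpenCV has them; the wrist camera has in their place "hand_eye" (4x4, takes a point from camera to tool coordinates, whose origin is the TCP and whose axes are the tool frame's). Camera axes: x right, y down, z forward; pixel columns grow to the right and rows downward; lengths in mm; the calibration is good to about 2 mm. A picture is of the moment at which its call begins: read the wrist's pose just before it. There is no depth.
- ctrl.sign_off(): hands the job in, once; it reports no verdict.
The state is a dict: "clock": time; "q": joint angles; "dq": joint speeds; "joint_efforts": joint torques, N m; "tool_pos": TCP position; "eef_rot": TCP orientation; "ft_force": force on the tool from outside, world axes, zero at the start; "ft_torque": the same for the moment, N m; "opening": opening from 0.0 (shut) to 1.0 (fully open).
Only numpy, scipy, OpenCV 4.12 (cv2) and the standard library are available. Lean on these libraries where they do the work, as an engineer would, in place of code of your own. Each camera call takes 0.05 s, during which the arm holds its last target. There are 200 camera calls.

TASK

A vacuum-packed grain brick is standing on end on the reading plate. Using only pushes of the fingertips, never lifting it, tip it over so that it lies on its back with the label up, slide it along the plate until its top end sits square and flush against the steel stop rail, then press the reader's green key right down and let go. Leave the other things on the bench where they are.

Things in the scene. Friction and masses are not known exactly. Their poses are not given: they have to be found in the camera images.
- station: Code-reading station, fixed: dark grey plate 250 mm (x) by 460 mm (y), 12 mm thick, lying on the table (plate top 12 mm up). Origin on the table; the plate spans x -125 to 125, y -240 to 220 mm. Its +y axis runs along the plate to the steel stop rail: 240 mm long along x, centred, 6 mm thick, 34 mm high above the plate, with its stop face at y = +200 mm looking to -y.
- rail_face (a point): Middle of the foot of the rail's stop face, at the height of the plate's top.
- reader_head (a point): Middle of the black code reader's head (about 75 mm across), fixed on a 240 mm high post at the plate's far rail corner; this point is at (125, 205, 200) mm in the station's frame. Keep clear of it.
- pack: The rigid brick of brown grain to lay down, loose, 0.35 to 0.7 kg, 60 mm thick (x), 90 wide (y), 150 tall (z). Origin at the centre of its bottom end, z to the top end; it stands z up on the plate. The white label (red band, bar code) is on its -x face; a flap of it folds over the top end on that side. At the start its +x axis is within 0.35 rad of the station's +y axis (label away from the rail).
- pack_label (a point): Centre of the pack's label face: (-30, 0, 75) mm in the pack's frame. The pack's film is smooth (friction 0.36 to 0.54 on everything): pushed low, it slides; pushed 100 mm or more up the label, the standing pack tips about the bottom edge on the other side, goes over by itself once it leans some 0.38 rad, and lies label up with its top end towards the rail.
- pack_top (a point): Centre of the pack's top end (folded seal): (0, 0, 150) mm in the pack's frame. This end goes flush against the rail.
- key (a joint): The reader's green push key: a spring-loaded round cap 40 mm across on a fixed beige box 84 x 84 mm, 42 mm high, on the table to the right of the plate. 0 is released, 0.006 m fully down; about 5 N pushes it fully down and it springs back.
- key_top (a point): Centre of the top of the green key (64 mm above the table when released); press straight down.
- glass_a: Bystander: empty footed glass dish, 92 mm across, 78 mm high, origin under its foot.
- glass_b: Bystander: a second, equal footed glass dish.
- pack_done: Bystander: a pack that was read before, pale brown with a green label, lying flat beyond the plate, 150 x 90 x 60 mm, origin under its centre.
- jar: Bystander: jar with a red cap, 64 mm across, 95 mm high, origin under its foot.
- cup: Bystander: white cup, 72 mm across, 85 mm high, origin under its foot.
- bowl: Bystander: steel bowl, 170 mm across, 65 mm high, origin under its foot.

How it is judged (in metres and radians):
On the way, in this order (a step that is already met when the one before it is completed fails the run):
1. the pack has been pushed over and lies flat, label up (angle between pack's own z axis and vertical between 1.49 and 1.65 rad and height (world z) of pack_label between 0.062 and 0.082 m), for 0.1 s.
2. the pack's top end is square and flush against the stop rail, label up (all of step 1 and y of pack_top in the frame of station between 0.194 and 0.203 m and x of pack_top in the frame of station between -0.075 and 0.075 m and angle between the z axis of pack and the y axis of station, either way round below 0.08 rad), for 0.2 s.
3. the green key is pressed right down with the pack in place (all of step 2 and value of joint key above 0.0048 m), for 0.05 s.
At the end, for the whole second after the job is handed in: The pack lies flat (within about 5 degrees), label up, its top end within 6 mm of the stop rail, square to it within 4.5 degrees and wholly on the rail (within 75 mm of its middle), at rest; the key was pressed at least 4.8 mm of its 6 mm with the pack in place and has sprung back (all of step 2 and linear speed of pack below 0.02 m/s and angular speed of pack below 0.1 rad/s and value of joint key below 0.0015 m); the robot touches nothing.
It fails at once if the pack is lifted off the plate while lying (angle between pack's own z axis and vertical between 1.49 and 1.65 rad and height (world z) of pack_label above 0.087 m).
It fails at once if the pack is lifted off the plate while upright (angle between pack's own z axis and vertical below 0.08 rad and height (world z) of pack_label above 0.102 m).
It fails at once if the pack is lifted clear in any attitude (height (world z) of pack_label above 0.13 m).
It fails at once if one of the other things on the bench is shifted more than 20 mm or upset (distance of any of glass_a, glass_b, pack_done, jar, cup, bowl from where it was at the start of the episode above 0.02 m).
It also fails if it takes over 61 s, if anything falls off the work surface, if the arm or the gripper's body presses on something with over 40 N, if the wrist force passes 120 N, or if a joint passes its speed limit or range.

## Working session

There is one attempt and no reset: what is moved stays moved. The work goes in short steps, Python scripts to look and compute and a tool call to move; the robot and the scene stay as the last step left them, time stands still between calls to the robot, and variables do not carry over. Pictures are saved under pics/ and viewed, about 8 in all and at most 12, crops included, and the job is handed in when it is done.

Besides the shell and the picture viewer there is one more tool, called after "Call:" by a JSON object that holds its "method" and its "body". carry_out: Moves the arm, as the interface text tells. Its arguments: {"type":"object","properties":{"moves":{"type":"array"},"grip":{"type":"number"}},"required":["moves"]}

```bash
mkdir -p pics
cat > h.py <<'E'
import numpy as np, cv2
from workcell import ctrl
def cap(n,f=None):
    s=ctrl.get_state(); c=ctrl.capture(n); im=c["image"]
    K=np.array([[c["fx"],0,c["cx"]],[0,c["fy"],c["cy"]],[0,0,1.]])
    if n=="wrist":
        T=np.array(c["hand_eye"]); R=np.array(s["eef_rot"]); p=np.array(s["tool_pos"])
        Rw=R@T[:3,:3]; C=p+R@T[:3,3]
    else:
        Rw=cv2.Rodrigues(np.array(c["rvec"],float))[0].T; C=-Rw@np.array(c["tvec"],float).ravel()
    if f: cv2.imwrite("pics/"+f,im[...,::-1])
    return im,K,Rw,C
def ray(v,u,z):
    im,K,Rw,C=v; d=Rw@np.linalg.inv(K)@np.array([u[0],u[1],1.])
    return C+d*(z-C[2])/d[2]
def proj(v,P):
    im,K,Rw,C=v; q=K@Rw.T@(np.array(P,float)-C); return q[:2]/q[2]
E
python3 - <<'E'
from h import *
a=cap("top","top0.png");b=cap("scene","scene0.png")
print(a[3],b[3],ctrl.get_state()["clock"])
E
```

```text
[ 339.22094142   49.77431912 1231.40482906] [1319.6906006   148.68353642 1038.50521291] 0.1
```

View pics/top0.png

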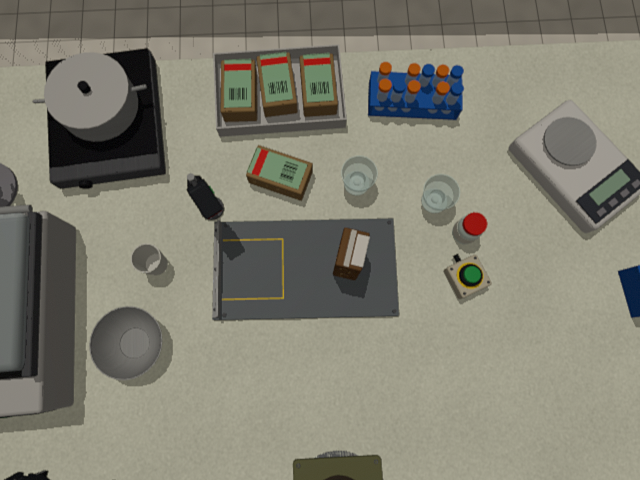

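View pics/scene0.png

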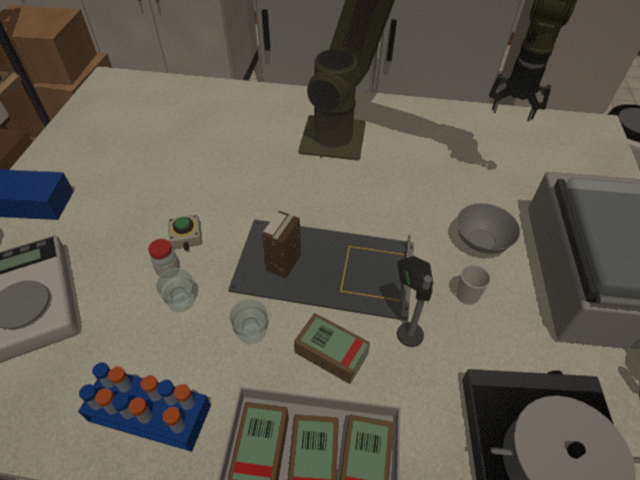

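The top view has +x up and +y left. The plate spans about (215–398, 219–320), with the rail at its left end. The standing pack is at about (350,255) with its label to the right, the key is at (471,274), and both glasses and the jar are up and to the right. I'll zoom in to pick the pack and plate corners.

Run:
```python
from h import *
v=cap("top"); im=v[0]
c=im[210:330,205:405]; cv2.imwrite("pics/c1.png",cv2.resize(c,None,fx=4,fy=4,interpolation=cv2.INTER_CUBIC)[...,::-1])
g=(im[...,1].astype(int)-im[...,0]>50); g[:200]=0
n,_,st,ce=cv2.connectedComponentsWithStats(g.astype(np.uint8))
for i in range(1,n):
    if st[i,4]>50: print(st[i],ce[i],ray(v,ce[i],64))
```

```text
[464 266  17  17 217] [471.87096774 273.8202765 ] [ 506.73526467 -345.17067993   64.        ]
```

View pics/c1.png

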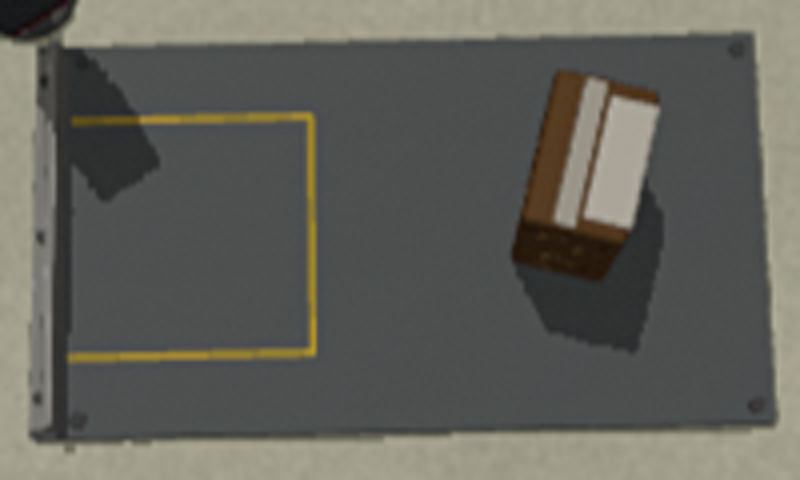

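Run:
```python
from h import *
v=cap("top")
f=lambda x,y,z: ray(v,(205+(x+.5)/4-.5,210+(y+.5)/4-.5),z)
A=[f(752,35,12),f(776,424,12),f(32,437,12)]
for a in A: print(a.round(1))
print("plate",np.linalg.norm(A[0]-A[1]),np.linalg.norm(A[1]-A[2]))
B=[f(558,70,162),f(660,92,162),f(628,238,162),f(524,220,162)]
for b in B: print(b.round(1))
print([np.linalg.norm(B[i]-B[i-3]).round(1) for i in range(4)])
L=[f(72,121,12),f(313,115,12),f(314,354,12),f(70,358,12)]
for b in L: print(b.round(1))
print("foot L",f(70,50,12),f(68,435,12))
```

```text
[ 666.9 -177.2   12. ]
[ 419.8 -171.    12. ]
[434.1 284.7  12. ]
plate 247.24157040796302 455.910301941693
[611.7 -39.2 162. ]
[596.3 -95.2 162. ]
[514.8 -71.5 162. ]
[527.6 -15.1 162. ]
[np.float64(58.1), np.float64(84.8), np.float64(57.8), np.float64(87.4)]
[631.6 258.1  12. ]
[628.1 105.4  12. ]
[476.5 110.4  12. ]
[481.4 261.   12. ]
foot L [678.27806529 258.92810828  12.        ] [434.25332605 262.67528807  12.        ]
```

Run:
```python
from h import *
s=ctrl.get_state(); print(np.round(s["eef_rot"],3),s["tool_pos"],s["q"],s["opening"],ctrl.finger_overhang,s["ft_force"])
```

```text
[[-0.     0.25   0.968]
 [-0.001  0.968 -0.25 ]
 [-1.    -0.001 -0.   ]] [131.2149253  507.94320315 255.75432775] [ 1.31797973e+00  2.60471275e-01 -1.38898838e-01  1.17265970e+00
  3.05509976e-05  1.57076156e+00] 1.0018853783419428 25.0 [-0.64114833  0.30485734  0.33852791]
```

Call:
{"method": "carry_out", "body": {"grip": 0.5, "moves": [{"offset": [0.0295, -0.045, 0], "twist": [0, 0, -0.1316]}, {"offset": [0.0295, -0.045, 0], "twist": [0, 0, -0.1316]}, {"offset": [0.0295, -0.045, 0], "twist": [0, 0, -0.1316]}, {"offset": [0.0295, -0.045, 0], "twist": [0, 0, -0.1316]}, {"offset": [0.0295, -0.045, 0], "twist": [0, 0, -0.1316]}, {"offset": [0.0295, -0.045, 0], "twist": [0, 0, -0.1316]}, {"offset": [0.0295, -0.045, 0], "twist": [0, 0, -0.1316]}, {"offset": [0.0295, -0.045, 0], "twist": [0, 0, -0.1316]}, {"offset": [0.0295, -0.045, 0], "twist": [0, 0, -0.1316]}, {"offset": [0.0295, -0.045, 0], "twist": [0, 0, -0.1316]}, {"offset": [0.0295, -0.045, 0], "twist": [0, 0, -0.1316]}, {"offset": [0.0295, -0.045, 0], "twist": [0, 0, -0.1316]}]}}

```text
clock: 1.7
tool_pos: [486.0, -33.4, 256.2]
eef_rot: [[0.0, 0.965, -0.263], [0.0, -0.263, -0.965], [-1.0, 0.0, -0.0]]
ft_force: [0.9, 1.3, -0.2]
opening: 0.5
```

Call:
{"method": "carry_out", "body": {"moves": [{"offset": [0.0285, -0.05, 0], "twist": [0, 0, 0]}, {"offset": [0.0285, -0.05, 0], "twist": [0, 0, 0]}, {"offset": [0, 0, -0.054], "twist": [0, 0, 0]}, {"offset": [0, 0, -0.054], "twist": [0, 0, 0]}, {"offset": [0, 0, 0], "twist": [0, 0, 0]}, {"offset": [0, 0, 0], "twist": [0, 0, 0]}]}}

```text
clock: 2.45
tool_pos: [543.3, -131.8, 149.9]
eef_rot: [[0.002, 0.966, -0.258], [-0.0, -0.258, -0.966], [-1.0, 0.002, -0.0]]
ft_force: [-0.0, -0.1, 0.8]
opening: 0.505
```

Run:
```python
from h import *
a=cap("top");b=cap("wrist")
A=cv2.resize(a[0][200:330,320:490],None,fx=3,fy=3); B=cv2.resize(b[0],(520,390))
print(ctrl.get_state()["tool_pos"])
im=np.hstack([A[:390,:280*1],B]) ; cv2.imwrite("pics/c2.png",im[...,::-1])
```

```text
[ 544.41876661 -132.00528516  151.10945466]
```

View pics/c2.png

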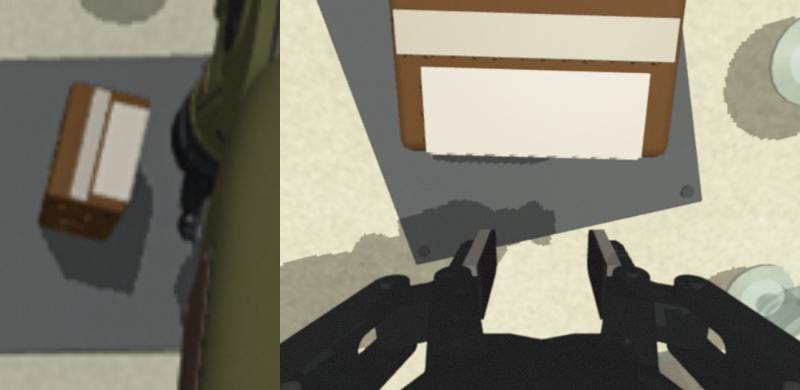

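Run:
```python
from h import *
v=cap("wrist"); print(v[3])
f=lambda x,y: ray(v,((x-280)*640/520,y*480/390),162).round(1)
print(f(402,150),f(668,153),f(535,156))
```

```text
[561.73477397 -66.88257399 269.36188755]
[513.8 -70.3 162. ] [598.5 -93.9 162. ] [555.6 -83.5 162. ]
```

Call:
{"method": "carry_out", "body": {"moves": [{"offset": [0.0039, 0.0145, 0]}, {"offset": [0.0039, 0.0145, 0]}, {"offset": [0.0016, 0.0058, -0.001]}, {"offset": [0.0016, 0.0058, -0.001]}, {"offset": [0.0016, 0.0058, 0]}, {"offset": [0.0016, 0.0058, 0]}, {"offset": [0.0016, 0.0058, 0]}]}}

```text
$.moves[0]: bad value
```

```bash
cat > t.py <<'E'
from h import *
import sys
a=cap("top");b=cap("wrist")
A=cv2.resize(a[0][200:330,200:420],None,fx=2.4,fy=2.4); B=cv2.resize(b[0],(272,204)); B=np.vstack([B,np.zeros((A.shape[0]-204,272,3),np.uint8)])
s=ctrl.get_state();print(s["clock"],s["tool_pos"],s["ft_force"])
cv2.imwrite("pics/"+sys.argv[1],np.hstack([A,B])[...,::-1])
E
python3 t.py c3.png
```

```text
2.7 [ 543.78760025 -131.86702341  150.42497479] [ 0.84605983 -0.12282941  0.14257309]
```

Twist turns out to be required, so I'm resending with it included.

Call:
{"method": "carry_out", "body": {"moves": [{"offset": [0.0039, 0.0145, 0], "twist": [0, 0, 0]}, {"offset": [0.0039, 0.0145, 0], "twist": [0, 0, 0]}, {"offset": [0.0016, 0.0058, -0.001], "twist": [0, 0, 0]}, {"offset": [0.0016, 0.0058, -0.001], "twist": [0, 0, 0]}, {"offset": [0.0016, 0.0058, 0], "twist": [0, 0, 0]}, {"offset": [0.0016, 0.0058, 0], "twist": [0, 0, 0]}, {"offset": [0.0016, 0.0058, 0], "twist": [0, 0, 0]}]}}

```text
clock: 3.58
tool_pos: [558.1, -73.3, 146.1]
eef_rot: [[-0.0, 0.966, -0.258], [0.0, -0.258, -0.966], [-1.0, -0.0, -0.0]]
ft_force: [1.0, -0.8, 0.2]
opening: 0.504
```

```bash
python3 t.py c3.png
```

```text
3.675 [558.05305107 -72.79849604 145.981158  ] [-0.59698681 -0.97827154 -0.007228  ]
```

View pics/c3.png

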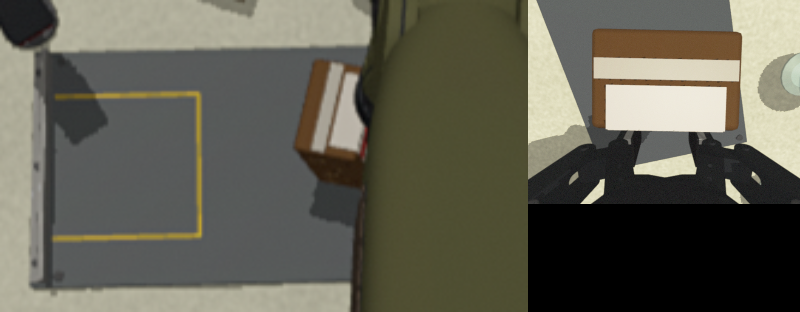

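The pack is leaning: the red band of the label now shows at (365,145). I'll keep pushing to just past its balance point, then hold.

Call:
{"method": "carry_out", "body": {"moves": [{"offset": [0.0016, 0.0058, 0], "twist": [0, 0, 0]}, {"offset": [0.0016, 0.0058, 0], "twist": [0, 0, 0]}, {"offset": [0.0016, 0.0058, 0], "twist": [0, 0, 0]}, {"offset": [0.0016, 0.0058, 0], "twist": [0, 0, 0]}, {"offset": [0.0016, 0.0058, 0], "twist": [0, 0, 0]}, {"offset": [0, 0, 0], "twist": [0, 0, 0]}, {"offset": [0, 0, 0], "twist": [0, 0, 0]}, {"offset": [0, 0, 0], "twist": [0, 0, 0]}]}}

```text
clock: 4.68
tool_pos: [566.1, -44.9, 146.3]
eef_rot: [[-0.0, 0.966, -0.258], [-0.0, -0.258, -0.966], [-1.0, 0.0, 0.0]]
ft_force: [0.4, 0.5, -0.4]
opening: 0.5
```

```bash
python3 t.py c4.png
```

```text
4.775 [566.05171597 -44.85971649 146.31296557] [ 0.53592626 -0.3019089   0.20260383]
```

View pics/c4.png

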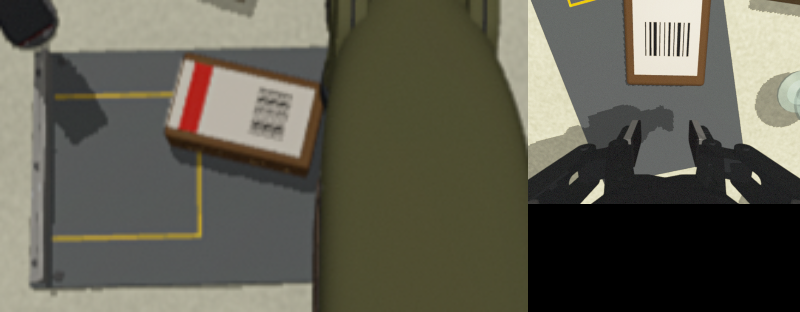

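The pack lies label up. In the crop its top end runs (183,54)–(167,128) and its bottom end (322,83)–(305,165).

Run:
```python
from h import *
v=cap("top"); w=cap("wrist")
f=lambda x,y: ray(v,(200+(x+.5)/2.4-.5,200+(y+.5)/2.4-.5),72).round(1)
P=[f(183,54),f(167,128),f(303,162),f(322,84)]
print(P,[np.linalg.norm(P[i]-P[i-1]).round(1) for i in range(4)])
g=lambda x,y: ray(w,((x-528)*640/272,y*480/204),72).round(1)
print(g(628,82),g(704,85))
```

```text
[array([655., 118.,  72.]), array([579.4, 136.5,  72. ]), array([538.4,   2.8,  72. ]), array([617. , -20.8,  72. ])] [np.float64(143.9), np.float64(77.8), np.float64(139.8), np.float64(82.1)]
[ 5.352e+02 -1.000e-01  7.200e+01] [618.1 -25.8  72. ]
```

Call:
{"method": "carry_out", "body": {"grip": 0.6, "moves": [{"offset": [-0.001, -0.005, 0], "twist": [0, 0, -0.02]}, {"offset": [0, 0, -0.042], "twist": [0, 0, 0]}, {"offset": [0, 0, -0.042], "twist": [0, 0, 0]}, {"offset": [0, 0, 0], "twist": [0, 0, 0]}, {"offset": [0.0028, 0.0096, 0], "twist": [0, 0, 0]}, {"offset": [0.0028, 0.0096, 0], "twist": [0, 0, 0]}, {"offset": [0.0014, 0.0048, 0], "twist": [0, 0, 0]}, {"offset": [0, 0, 0], "twist": [0, 0, 0]}]}}

```text
clock: 5.88
tool_pos: [573.0, -25.1, 63.3]
eef_rot: [[0.002, 0.961, -0.277], [0.0, -0.277, -0.961], [-1.0, 0.002, -0.001]]
ft_force: [-0.1, 0.1, 0.5]
opening: 0.599
```

Call:
{"method": "carry_out", "body": {"moves": [{"offset": [0.0027, 0.0096, 0], "twist": [0, 0, 0]}, {"offset": [0.0027, 0.0096, 0], "twist": [0, 0, 0.02]}, {"offset": [0.0025, 0.0097, 0], "twist": [0, 0, 0.025]}, {"offset": [0.0023, 0.0097, 0], "twist": [0, 0, 0.025]}, {"offset": [0.002, 0.0098, 0], "twist": [0, 0, 0.025]}, {"offset": [0.0018, 0.0098, 0], "twist": [0, 0, 0.025]}, {"offset": [0.0015, 0.0099, 0], "twist": [0, 0, 0.03]}, {"offset": [0.0012, 0.0099, 0], "twist": [0, 0, 0.03]}, {"offset": [0.001, 0.0099, 0], "twist": [0, 0, 0.03]}, {"offset": [0.0007, 0.01, 0], "twist": [0, 0, 0.03]}, {"offset": [0, 0, 0], "twist": [0, 0, 0]}]}}

```text
clock: 7.25
tool_pos: [590.0, 74.0, 62.0]
eef_rot: [[-0.001, 0.999, -0.039], [0.002, -0.039, -0.999], [-1.0, -0.001, -0.002]]
ft_force: [-0.6, -0.7, -0.2]
opening: 0.601
```

```bash
python3 t.py c5.png
```

```text
7.35 [589.71136547  73.15153476  61.82415483] [ 0.53112561 -0.45577245  0.08951398]
```

View pics/c5.png

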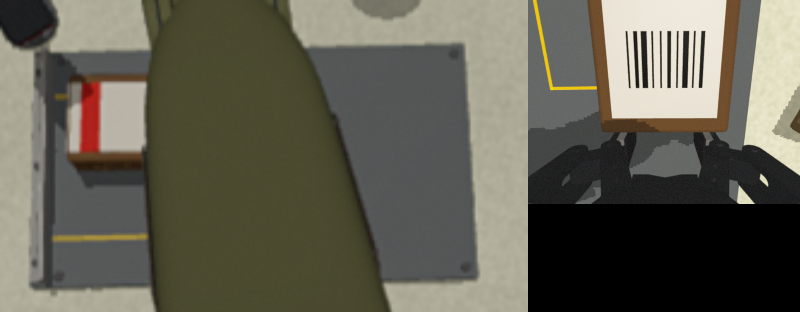

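The pack has turned with the fingers and is nearly square to the rail. Its top end is at crop column ~69, with the rail foot at ~53. I'll compute the remaining gap.

Run:
```python
from h import *
v=cap("top"); w=cap("wrist")
f=lambda x,y: ray(v,(200+(x+.5)/2.4-.5,200+(y+.5)/2.4-.5),72).round(1)
print(f(69,78),f(69,152))
g=lambda x,y: ray(w,((x-528)*640/272,y*480/204),72).round(1)
print(g(602,128),g(729,131))
```

```text
[635.6 233.6  72. ] [559.8 234.6  72. ]
[548.   91.8  72. ] [635.5  86.1  72. ]
```

Call:
{"method": "carry_out", "body": {"moves": [{"offset": [0.0002, 0.007, 0], "twist": [0, 0, 0.01]}, {"offset": [0.0002, 0.007, 0], "twist": [0, 0, 0]}, {"offset": [0.0001, 0.004, 0], "twist": [0, 0, 0]}, {"offset": [0.0001, 0.003, 0], "twist": [0, 0, 0]}, {"offset": [0.0001, 0.002, 0], "twist": [0, 0, 0]}, {"offset": [0, 0, 0], "twist": [0, 0, 0]}]}}

```text
clock: 8.2
tool_pos: [591.2, 95.6, 62.3]
eef_rot: [[-0.0, 1.0, -0.031], [0.001, -0.031, -1.0], [-1.0, -0.0, -0.001]]
ft_force: [0.1, -0.7, -0.5]
opening: 0.594
```

Call:
{"method": "carry_out", "body": {"moves": [{"offset": [0, 0.002, 0], "twist": [0, 0, 0]}, {"offset": [0, 0.002, 0], "twist": [0, 0, 0]}, {"offset": [0, 0.001, 0], "twist": [0, 0, 0]}, {"offset": [0, 0, 0], "twist": [0, 0, 0]}]}}

```text
clock: 8.7
tool_pos: [591.4, 100.3, 62.4]
eef_rot: [[0.0, 1.0, -0.031], [0.0, -0.031, -1.0], [-1.0, 0.0, -0.0]]
ft_force: [0.1, -2.0, -0.4]
opening: 0.603
```

Call:
{"method": "carry_out", "body": {"moves": [{"offset": [0, 0.0015, 0], "twist": [0, 0, 0]}, {"offset": [0, 0.0015, 0], "twist": [0, 0, 0]}, {"offset": [0, 0, 0], "twist": [0, 0, 0]}]}}

```text
clock: 9.07
tool_pos: [591.4, 101.4, 62.4]
eef_rot: [[0.0, 0.999, -0.032], [-0.004, -0.032, -0.999], [-1.0, 0.001, 0.004]]
ft_force: [1.0, -6.4, 0.0]
opening: 0.6
```

Call:
{"method": "carry_out", "body": {"moves": [{"offset": [0, 0.0015, 0], "twist": [0, 0, 0]}, {"offset": [0, 0.0015, 0], "twist": [0, 0, 0]}, {"offset": [0, 0, 0], "twist": [0, 0, 0]}]}}

```text
clock: 9.45
tool_pos: [591.4, 101.5, 62.5]
eef_rot: [[0.001, 0.999, -0.033], [-0.01, -0.033, -0.999], [-1.0, 0.001, 0.01]]
ft_force: [1.2, -15.1, 2.0]
opening: 0.6
```

Run:
```python
from h import *
a=cap("top");w=cap("wrist");b=cap("scene")
s=ctrl.get_state();print(s["clock"],s["tool_pos"],s["ft_force"])
A=cv2.resize(a[0][205:300,200:280],None,fx=5,fy=5)
B=cv2.resize(b[0][220:330,330:440],(400,400)); B=np.vstack([B,np.zeros((75,400,3),np.uint8)])
cv2.imwrite("pics/c6.png",np.hstack([A,B])[...,::-1])
```

```text
9.6 [591.44962136 101.46693999  62.4901123 ] [  0.30743973 -16.07857026   1.08175388]
```

View pics/c6.png

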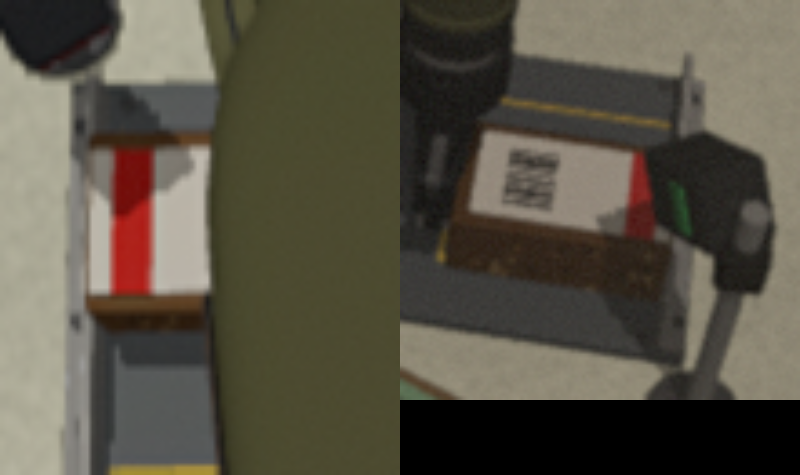

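The pack is flush: its top edge lies along the rail face at crop column ~90, parallel to it. I'll back off and go above the key with the fingers shut.

Call:
{"method": "carry_out", "body": {"moves": [{"offset": [0, -0.01, 0], "twist": [0, 0, 0]}, {"offset": [-0.002, -0.03, 0], "twist": [0, 0, 0]}, {"offset": [-0.002, -0.03, 0.02], "twist": [0, 0, 0]}, {"offset": [0, -0.02, 0.055], "twist": [0, 0, 0]}, {"offset": [0, -0.02, 0.055], "twist": [0, 0, 0]}, {"offset": [-0.01, -0.06, 0], "twist": [0, 0, -0.08]}, {"offset": [-0.01, -0.06, 0], "twist": [0, 0, -0.08]}, {"offset": [-0.015, -0.055, 0], "twist": [0, 0, -0.08]}, {"offset": [-0.015, -0.055, 0], "twist": [0, 0, -0.08]}, {"offset": [-0.015, -0.05, 0], "twist": [0, 0, -0.08]}, {"offset": [-0.014, -0.04, 0], "twist": [0, 0, -0.08]}, {"offset": [0, 0, 0], "twist": [0, 0, 0]}]}}

```text
clock: 11.1
tool_pos: [507.8, -326.0, 192.4]
eef_rot: [[0.002, 0.87, -0.493], [0.001, -0.493, -0.87], [-1.0, 0.001, -0.001]]
ft_force: [-1.1, 0.9, -0.1]
opening: 0.598
```

Call:
{"method": "carry_out", "body": {"grip": 0, "moves": [{"offset": [0, 0, 0], "twist": [0, 0, 0]}, {"offset": [0, 0, 0], "twist": [0, 0, 0]}, {"offset": [0, 0, 0], "twist": [0, 0, 0]}, {"offset": [0, 0, 0], "twist": [0, 0, 0]}, {"offset": [0, 0, 0], "twist": [0, 0, 0]}, {"offset": [0, 0, 0], "twist": [0, 0, 0]}]}}

```text
clock: 11.85
tool_pos: [508.3, -323.7, 192.3]
eef_rot: [[0.0, 0.872, -0.489], [0.0, -0.489, -0.872], [-1.0, -0.0, -0.0]]
ft_force: [-0.4, -0.8, -1.0]
opening: 0.001
```

Run:
```python
from h import *
w=cap("wrist");a=cap("top"); b=cap("scene")
s=ctrl.get_state();print(s["clock"],s["tool_pos"],s["ft_force"],s["opening"],s["q"])
for v in (w,a,b):
    im=v[0]; h=cv2.cvtColor(im,cv2.COLOR_RGB2HSV)
    g=cv2.inRange(h,(50,120,50),(80,255,255))
    n,_,st,ce=cv2.connectedComponentsWithStats(g)
    for i in range(1,n):
        if st[i,4]>60: print(st[i],ce[i],ray(v,ce[i],64).round(1))
A=cv2.resize(a[0][205:325,200:410],(399,228)); B=cv2.resize(w[0],(400,300)); A=np.vstack([A,np.zeros((72,399,3),np.uint8)])
cv2.imwrite("pics/c7.png",np.hstack([A,B])[...,::-1])
```

```text
12.0 [ 508.18026495 -323.82066678  192.29244252] [-0.46937723  0.28126329 -0.29975903] 0.001360676278646804 [-5.67354166e-01  4.23561559e-01 -6.25144644e-02  1.08473629e+00
  3.75349047e-05  1.51472141e+00]
[ 308  231   62   61 2680] [339.04216418 259.30783582] [ 509.9 -344.1   64. ]
[464 266  10  17 143] [468.86013986 274.18181818] [ 506.2 -337.9   64. ]
```

View pics/c7.png

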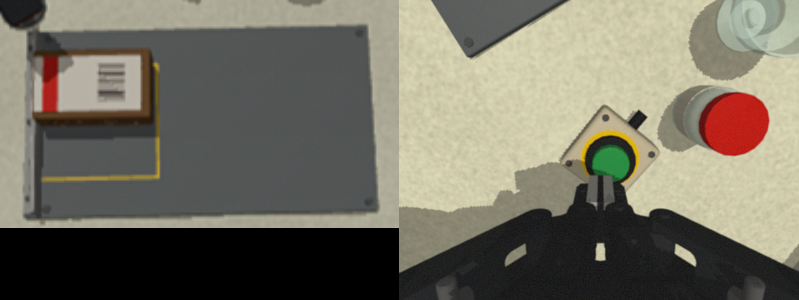

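Pack is square against the rail with nothing touching it, and the key is under the fingertips at about (508,-346). Now descending.

Call:
{"method": "carry_out", "body": {"moves": [{"offset": [0, -0.022, 0], "twist": [0, 0, 0]}, {"offset": [0, 0, -0.04], "twist": [0, 0, 0]}, {"offset": [0, 0, -0.04], "twist": [0, 0, 0]}, {"offset": [0, 0, -0.015], "twist": [0, 0, 0]}, {"offset": [0, 0, -0.006], "twist": [0, 0, 0]}, {"offset": [0, 0, -0.003], "twist": [0, 0, 0]}, {"offset": [0, 0, -0.003], "twist": [0, 0, 0]}, {"offset": [0, 0, 0], "twist": [0, 0, 0]}]}}

```text
clock: 13.0
tool_pos: [509.0, -346.6, 86.6]
eef_rot: [[0.002, 0.872, -0.489], [-0.002, -0.489, -0.872], [-1.0, 0.003, 0.001]]
ft_force: [0.0, -0.1, 2.9]
opening: -0.004
```

Call:
{"method": "carry_out", "body": {"moves": [{"offset": [0, 0, -0.002], "twist": [0, 0, 0]}, {"offset": [0, 0, -0.002], "twist": [0, 0, 0]}, {"offset": [0, 0, -0.001], "twist": [0, 0, 0]}, {"offset": [0, 0, 0], "twist": [0, 0, 0]}, {"offset": [0, 0, 0], "twist": [0, 0, 0]}]}}

```text
clock: 13.62
tool_pos: [509.1, -346.6, 82.9]
eef_rot: [[0.003, 0.872, -0.489], [-0.002, -0.489, -0.872], [-1.0, 0.004, 0.001]]
ft_force: [-2.5, 0.0, 14.5]
opening: 0.001
```

It has bottomed out: fingertips at 58 mm (64 − 6) with 14.5 N. Releasing.

Call:
{"method": "carry_out", "body": {"moves": [{"offset": [0, 0, 0.01], "twist": [0, 0, 0]}, {"offset": [0, 0, 0.04], "twist": [0, 0, 0]}, {"offset": [0, 0, 0.05], "twist": [0, 0, 0]}, {"offset": [-0.03, 0, 0.03], "twist": [0, 0, 0]}, {"offset": [-0.05, 0, 0], "twist": [0, 0, 0]}, {"offset": [-0.04, 0, 0], "twist": [0, 0, 0]}, {"offset": [0, 0, 0], "twist": [0, 0, 0]}, {"offset": [0, 0, 0], "twist": [0, 0, 0]}]}}

```text
clock: 14.62
tool_pos: [388.6, -345.8, 210.2]
eef_rot: [[0.001, 0.872, -0.489], [0.0, -0.489, -0.872], [-1.0, 0.0, -0.001]]
ft_force: [0.2, -0.2, -0.2]
opening: 0.004
```

Run:
```python
from h import *
a=cap("top")
s=ctrl.get_state();print(s["clock"],s["tool_pos"],s["ft_force"])
cv2.imwrite("pics/c8.png",cv2.resize(a[0][140:380,100:500],(800,480))[...,::-1])
```

```text
14.675 [ 389.04162548 -345.82545417  210.14798366] [-0.28613842  0.45047219  0.95776286]
```

View pics/c8.png

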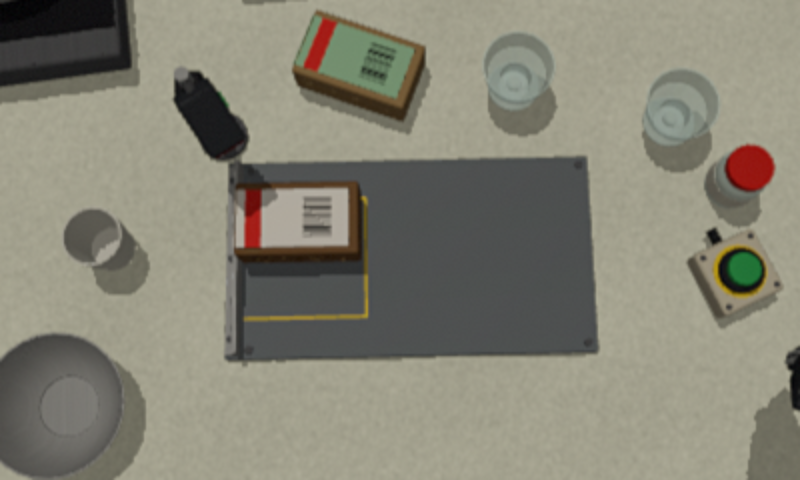

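The picture shows the pack flush at the rail (column ~237), the key released, and the bystanders where they were. Handing in.

```bash
python3 -c "
from workcell import ctrl
print(ctrl.sign_off())"
```

```text
the job is handed in; nothing more can be done
None
```

I handed the job in at about 14.7 s of the 61 s allowed. `sign_off` gives no verdict, so these are my own checks.

**What I did**
- **Tipping:** I pushed the pack over with both fingertips about 115 mm up the label. It fell label up.
- **Sliding:** I pushed on its bottom end, turned it about 0.26 rad to square it, and slid it to the rail. It stopped there with about 15 N of push.
- **Key:** I pressed the green key with the fingers shut. The tips reached 58 mm at 14.5 N, which matches the full 6 mm travel, and then I let go.

**Last checks**
- **Pack:** the final top view shows it label up and flush and parallel to the rail by eye. Its centre is about 40 mm from the rail's middle, inside the 75 mm limit.
- **Key:** I did not measure the spring-back. With the arm clear, the key only looks released in the picture.
- **Bystanders:** they look where they were at the start, but I judged that by eye too.
- **Robot:** it is clear of everything, with about 1 N on the wrist sensor, which is its noise level.

**Failures and disagreements:** one move call was refused for a missing "twist" and resent; nothing moved. The top camera measured the pack and plate about 1–5% small, likely from rounded edges and calibration. It agreed with the wrist camera to within about 5 mm.

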